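Square a stack of soap-box lids in the drilling jig and hold the jig cover pressed home

ROBOT

A 6-joint arm with a two-finger parallel gripper is mounted at the origin on the work surface. World frame = base frame: x ahead of the robot, y to its left, z up, the work surface at z = 0. Lengths are in m, angles in degrees, forces in N, time in s.
With the tool pointing down it reaches from about 0.3 to 0.875 m from the base axis. Payload 6.4 kg.
Tool frame: the origin (TCP) lies midway between the tips of the shut fingers; the grasp point (between the pads) lies grip_depth behind it (grip_depth is the distance from the TCP to the grasp point, in m); z points along the fingers, y is the line along which they close (so a half turn about z gives the same grasp; the last joint's range is limited). The gripper opens to 88 mm and grips with 3 to 60 N. Pads are 18 mm wide; open, the fingers measure 123 mm over their backs; the gripper's body (75 mm by 187 mm) begins 45 mm behind the grasp point.
Start: joints at [-78.627, 10.359, 92.074, -0, 77.567, -11.82], TCP at [0.226, -0.529, 0.239] pointing down, gripper open.
Joint ranges: [-171.53, 171.53], [-51.25, 118.39], [17.06, 147.69], [-65.23, 245.23], [0, 150.52], [-178.68, 178.68]. Speed limits (degrees/s): [147.25, 147.25, 172.46, 180, 180, 180].

INTERFACE

Orientations are given as a 3x3 rotation matrix whose columns are the frame's x, y, z axes.
In Python, from workcell import read_state, grab_frame, camera_info, job_done, grip_depth gives the robot as it stands.
- The arm moves only by the tool servo_tool, never from a script. Its argument "commands" is a list of rows, each a list of 3 entries, a list of its own where there are three numbers: the closure in counts, from 0 (fully open) to 255 (shut), then the shift along the tool's x, y, z in cm, then the turn, a rotation vector about the tool's x, y, z in rad. A call has exactly 8 rows; each row shifts and turns the commanded pose from where the row before left it, along the tool's axes as they then stand; what a row does not reach is not made up. A row lasts 1/12 s, in which the tool goes at most 41.7 mm and 7.16 degrees, less where a joint would pass 70% of its speed; a pose out of reach is approached as far as the arm can. A call is refused whole if a number of a shift passes 4.17 or a number of a turn 0.125, either way. A call with a gripper value outside its range is refused whole. The fingers move at their own pace and stop on an object; "squeeze" is the grip in N (left out, the last holds). Time passes only in rows, so rows that do not move let the fingers close, or fill a call up. It gives the time, the measured TCP pose, the force, the opening and the grip force at its end, in the units of the state.
- read_state(): the state, without advancing time (a new reading comes with each control period).
- grab_frame(name): name is "side" or "top" or "wrist"; returns the picture (420x560x3 uint8, blue, green, red); there is no depth.
- camera_info(name): a dict with "fx", "fy", "cx", "cy" (pixels), "extrinsics" (4x4, takes a point from world to camera coordinates). Camera axes: x right, y down, z forward; pixel columns grow to the right and rows downward; lengths in m; the calibration is good to about 2 mm. A picture is of the moment at which its call begins: read the wrist's pose just before it. camera_info takes no time and is no camera call; for the wrist camera it gives the pose at the moment of the call.
- job_done(): hands the job in; it is judged then, once.
The state is a dict: "time": time; "q": joint angles; "joint_vel": joint speeds; "joint_torque": joint torques, N m; "tcp_pos": TCP position; "ee_rot": TCP orientation; "force": force on the tool from outside, world axes, zero at the start; "wrist_torque": the same for the moment, N m; "finger_gap": finger opening in m; "finger_force": force on a finger pad.
Only numpy, scipy, OpenCV 4.12 (cv2) and the standard library are available. Lean on these libraries where they do the work, as an engineer would, in place of code of your own. Each camera call takes 0.05 s, during which the arm holds its last target. There are 200 camera calls.

TASK

Get the stack of plywood soap-box lids ready for drilling: first tap the stack's edges until all three lids lie square and flush against the green jig's dark back fence and its two side stops. Then take the blue jig cover by its orange grip, lower it onto the jig so that the sockets hidden in its underside drop over the two steel locating pins, and press it down until the sprung bed under the lids is fully down. Finish while still gripping the orange grip and holding the cover pressed down (do not let go), and leave the two wrapped soap bars and the white tub where they are.

Things in the scene. Friction and masses are not known exactly. Their poses are not given: they have to be found in the camera images.
- jig: drilling jig fixed to the table: green base plate 150 (x) x 230 (y) x 12 mm; origin: centre of its underside, on the table; z up. At its middle is the sprung bed, 72 (x) x 92 (y) mm, top 30 mm above the table when up; the stack of lids on it reaches from 30 to 48 mm. The sides towards -x and -y are open for tapping, with free room down to the base plate (12 mm) beside the bed
- pin_a (a point): top of one steel locating pin, at x=0, y=-85 mm in the jig's frame, 58 mm above the table (axes as the jig's). Pin diameter 12 mm up to 52 mm, then tapering to 5 mm at the top
- pin_b (a point): top of the other, equal pin, at x=0, y=+85 mm in the jig's frame
- fence (a point): middle of the dark back fence's face, at x=+40 mm, y=0 in the jig's frame (axes as the jig's); the fence runs 100 mm along y, is 8 mm thick and reaches 52 mm above the table. Lids go flush against it in +x
- side_stop (a point): midway between the faces of the two dark side stops, at x=0, y=+50 mm in the jig's frame; the stops stand at x=-34.5 and +34.5 mm, each 11 mm wide (x), 8 mm thick, reaching 52 mm above the table. Lids go flush against them in +y
- bed (a joint): how far the sprung bed is pressed down, m: 0 = up, 0.008 = fully down on its hard stop. Spring: 7 N to start moving, then 1 N per mm, 15 N at the stop (the weights of bed, lids and cover help with about 5 N). It rises again when the push ends
- lid1: wooden soap-box lid (dark in the middle of the stack, light above and below), 80 (x) x 100 (y) x 6 mm, about 35 g, the lowest of the stack of three lying loose on the jig's bed. Origin: centre of its underside. Squared up, its x and y in the jig's frame are 0 and its axes are parallel to the jig's; it starts 7 to 18 mm short of both stops (towards the jig's -x and -y), turned by up to 0.07 rad
- lid2: wooden soap-box lid (dark in the middle of the stack, light above and below), 80 (x) x 100 (y) x 6 mm, about 35 g, the middle one of the stack of three lying loose on the jig's bed. Origin: centre of its underside. Squared up, its x and y in the jig's frame are 0 and its axes are parallel to the jig's; it starts 7 to 18 mm short of both stops (towards the jig's -x and -y), turned by up to 0.07 rad
- lid3: wooden soap-box lid (dark in the middle of the stack, light above and below), 80 (x) x 100 (y) x 6 mm, about 35 g, the top one of the stack of three lying loose on the jig's bed. Origin: centre of its underside. Squared up, its x and y in the jig's frame are 0 and its axes are parallel to the jig's; it starts 7 to 18 mm short of both stops (towards the jig's -x and -y), turned by up to 0.07 rad
- cover: blue jig cover, 0.22 to 0.35 kg: bar 50 (x) x 204 (y) mm, 10 mm thick, with a lug 34 mm long (y), 22 mm high at each end. Starts on the table. Origin: centre of its flat underside; this is 58 mm above the table resting on the pin tips, 48 once dropped on to the stack, 40 with the bed fully down. Fits either way round, its y along the jig's y
- socket_a (a point): mouth of the blind socket in one lug's underside, at x=0, y=-85 mm in the cover's frame: 15 mm in diameter, 19 mm deep, fits over either pin; not seen from above
- socket_b (a point): mouth of the other, equal socket, at x=0, y=+85 mm in the cover's frame
- cover_grip (a point): centre of the cover's orange grip, 35 mm above the cover's underside; axes as the cover's. The grip is a block 16 mm thick (x), 36 mm long (y), from 10 to 60 mm above the underside; gripped across its 16 mm
- soap1: wrapped soap bar with a red band, 46 x 82 x 30 mm, loose, to be left alone. Origin: centre of its underside
- soap2: wrapped soap bar with a yellow band, 46 x 82 x 30 mm, loose, to be left alone. Origin: centre of its underside
- tub: white tub, 80 mm across, 70 mm high, loose, to be left alone. Origin: centre of its underside
Things that resemble listed ones, but are neither listed nor needed, are in the scene too. Leave any turquoise or yellow look-alike of the lid3 alone.

How it is judged (in metres and radians):
On the way, in this order (a step that is already met when the one before it is completed fails the run):
1. all three lids are square and flush against the back fence and the side stops (x of lid1 in the frame of jig between -0.0025 and 0.0025 m and y of lid1 in the frame of jig between -0.0025 and 0.0025 m and angle between the y axis of each of lid1, lid2, lid3 and the y axis of jig, either way round below 0.04 rad and x of lid2 in the frame of jig between -0.0025 and 0.0025 m and y of lid2 in the frame of jig between -0.0025 and 0.0025 m and x of lid3 in the frame of jig between -0.0025 and 0.0025 m and y of lid3 in the frame of jig between -0.0025 and 0.0025 m and horizontal distance between cover_grip and jig above 0.05 m), for 0.2 s.
2. the cover has dropped on: its sockets are over both locating pins (horizontal distance between cover_grip and jig below 0.004 m and angle between the y axis of cover_grip and the y axis of jig, either way round below 0.05 rad and angle between cover_grip's own z axis and vertical below 0.05 rad and z of cover_grip in the frame of jig below 0.0865 m), for 0.1 s.
At the end, for the whole second after the job is handed in: All three lids within 2.5 mm and 0.04 rad of square against fence and stops; cover on both pins (within 4 mm, 0.05 rad, level), pressed so that the bed is down more than 5.5 of its 8 mm; gripper still around the orange grip (within 35 mm of its centre) with over 3 N on the cover (x of lid1 in the frame of jig between -0.0025 and 0.0025 m and y of lid1 in the frame of jig between -0.0025 and 0.0025 m and angle between the y axis of each of lid1, lid2, lid3 and the y axis of jig, either way round below 0.04 rad and x of lid2 in the frame of jig between -0.0025 and 0.0025 m and y of lid2 in the frame of jig between -0.0025 and 0.0025 m and x of lid3 in the frame of jig between -0.0025 and 0.0025 m and y of lid3 in the frame of jig between -0.0025 and 0.0025 m and horizontal distance between cover_grip and jig below 0.004 m and angle between the y axis of cover_grip and the y axis of jig, either way round below 0.05 rad and angle between cover_grip's own z axis and vertical below 0.05 rad and value of joint bed above 0.0055 m and z of cover_grip in the frame of jig below 0.081 m and distance between the grasp point and cover_grip below 0.035 m and contact force between the fingers and cover above 3 N); the arm keeps its last pose, push and grip.
It fails at once if a soap bar or the tub was moved by more than 20 mm (distance of any of soap1, soap2, tub from where it was at the start of the episode above 0.02 m).
It also fails if it takes over 72 s, if anything falls off the work surface, if the arm or the gripper's body presses on something with over 40 N, if the wrist force passes 120 N, or if a joint passes its speed limit or range.

## Working session

There is one attempt and no reset: what is moved stays moved. The work goes in short steps, Python scripts to look and compute and a tool call to move; the robot and the scene stay as the last step left them, time stands still between calls to the robot, and variables do not carry over. Pictures are saved under pics/ and viewed, at most 10 in all, crops included, and the job is handed in when it is done.

Besides the shell and the picture viewer there is one more tool, called after "Emit:" by a JSON object that holds its "method" and its "body". servo_tool: Moves the arm, as the interface text tells. Its arguments: {"type":"object","properties":{"commands":{"type":"array","items":{"type":"array"}},"squeeze":{"type":"number"}},"required":["commands"]}

```bash
mkdir -p pics; ls; python3 - <<'E'
from workcell import *
import cv2,numpy as np
np.set_printoptions(precision=4,suppress=True)
print(grip_depth if not callable(grip_depth) else grip_depth())
s=read_state();print(s)
for n in("top","side","wrist"):
    c=camera_info(n);print(n,c["fx"],c["fy"],c["cx"],c["cy"]);print(np.array(c["extrinsics"]))
    cv2.imwrite(f"pics/{n}0.png",grab_frame(n))
E
```

```text
pics
0.0187
{'time': 0.0, 'q': array([-78.6274,  10.3998,  92.1311,   0.0004,  77.5661, -11.8211]), 'joint_vel': array([-0.0018, -0.0476,  0.0047,  0.0089,  0.0703,  0.0931]), 'joint_torque': array([  0.0007, -43.387 , -34.185 ,   0.0703,   0.0384,  -0.0002]), 'tcp_pos': array([ 0.2264, -0.528 ,  0.2378]), 'ee_rot': array([[ 0.9192,  0.3938, -0.0003],
       [ 0.3938, -0.9192,  0.0017],
       [ 0.0004, -0.0017, -1.    ]]), 'force': array([ 0.9602,  0.4758, -0.1435]), 'wrist_torque': array([0.0045, 0.0501, 0.0153]), 'finger_force': 0.0, 'finger_gap': 0.088151019052023}
top 526.7768454055612 526.7768454055612 281.90748262054615 210.66039938720556
[[ 0.0154 -0.9997 -0.0212 -0.0371]
 [-0.9901 -0.0123 -0.1398  0.541 ]
 [ 0.1395  0.0231 -0.99    1.0162]
 [ 0.      0.      0.      1.    ]]
side 427.7083505475353 427.7083505475353 277.5785284077866 204.329110363439
[[-0.9509 -0.3093 -0.0123  0.4992]
 [-0.1379  0.4587 -0.8778  0.1603]
 [ 0.2772 -0.833  -0.4788  0.604 ]
 [ 0.      0.      0.      1.    ]]
wrist 364.78692126480314 364.78692126480314 276.8159784286872 208.47955352960997
[[ 0.3943 -0.919  -0.0022 -0.5747]
 [-0.8698 -0.374   0.3218 -0.0445]
 [-0.2965 -0.125  -0.9468  0.391 ]
 [ 0.      0.      0.      1.    ]]
```

View pics/top0.png

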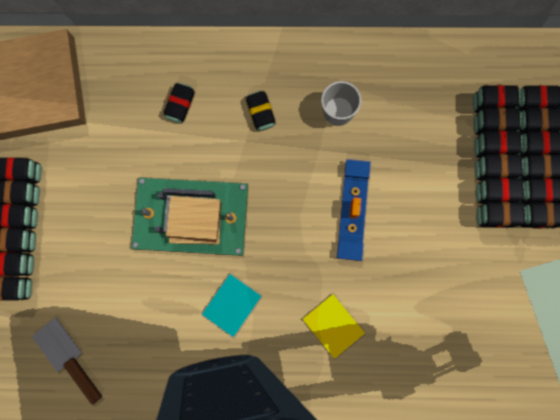

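View pics/side0.png

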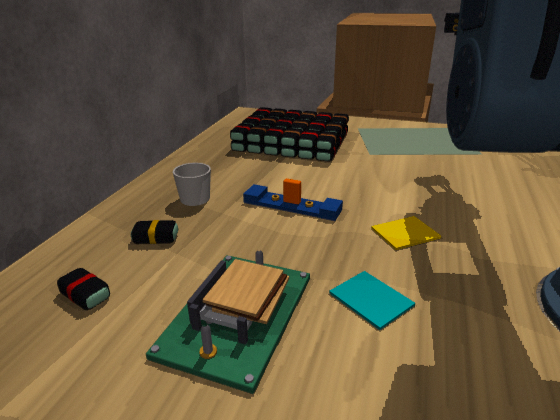

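The top view shows the green jig at (190,216) with its fence towards +x (up) and its stops towards +y (left). The stack is at (193,219) and the pins at (148,213) and (231,217). The blue cover is at (354,210) with its orange grip at (356,207), the soaps at (179,103) and (261,110), and the tub at (341,103). The side view agrees.

Things that could be mistaken for the lid stack (193,219) are the turquoise plate (231,305) and the yellow plate (333,326); both lie on the table and get left alone. The blue bar at (354,210) is the only cover-like object. Next is a close crop of each.

```bash
python3 - <<'E'
import cv2,numpy as np
t=cv2.imread("pics/top0.png");s=cv2.imread("pics/side0.png")
a=cv2.resize(t[170:262,125:255],None,fx=6,fy=6,interpolation=cv2.INTER_CUBIC)
cv2.imwrite("pics/c1.png",a)
b=cv2.resize(t[155:265,325:385],(300,550),interpolation=cv2.INTER_CUBIC)
c=cv2.resize(s[170:225,240:350],(495,248),interpolation=cv2.INTER_CUBIC)
d=cv2.resize(s[245:385,145:320],(495,396)[:2],interpolation=cv2.INTER_CUBIC)
m=np.zeros((600,800,3),np.uint8);m[:550,:300]=b;m[:198,302:797]=cv2.resize(s[175:219,240:350],(495,198),interpolation=cv2.INTER_CUBIC);m[200:596,302:797]=d
cv2.imwrite("pics/c2.png",m)
E
```

```text
(no output)
```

View pics/c1.png

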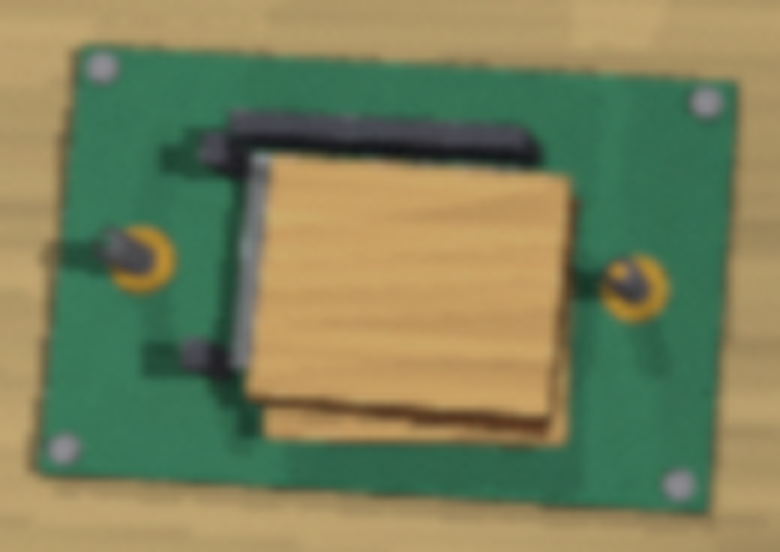

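View pics/c2.png

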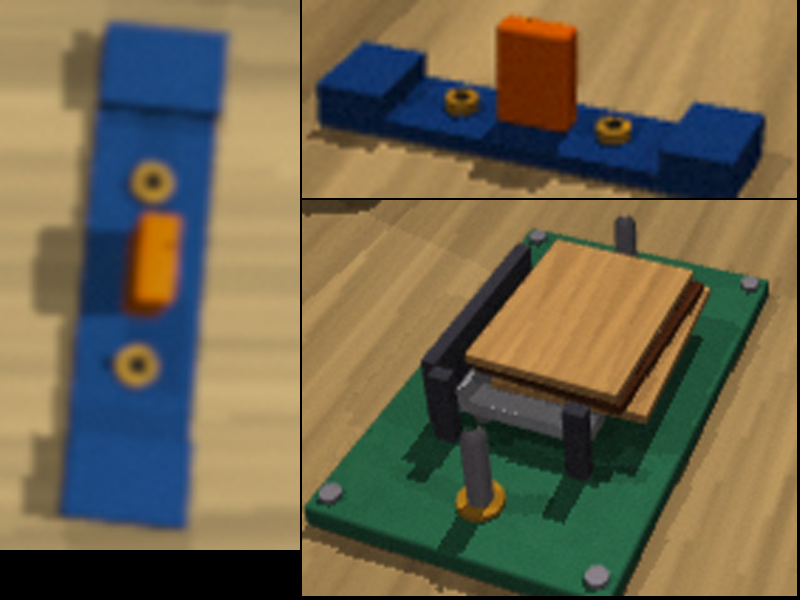

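The c1 crop shows the plate corners at TL(80,45), TR(738,82), BR(710,512) and BL(38,472), with pin tips near (115,240) and (625,275). The lids are staggered towards -x. The c2 crop shows the cover's orange grip and lugs clearly, plus both pin tips in the side view at (473,433) and (625,218). I'll fit the poses from these.

```bash
cat > h.py <<'E'
import numpy as np, cv2
from scipy.optimize import least_squares
from workcell import *
np.set_printoptions(precision=4,suppress=True)
def proj(c,P):
    E=np.array(c["extrinsics"]);p=np.atleast_2d(P)@E[:3,:3].T+E[:3,3]
    return np.c_[c["fx"]*p[:,0]/p[:,2]+c["cx"],c["fy"]*p[:,1]/p[:,2]+c["cy"]]
def tri(obs):  # [(cam,(u,v))]
    f=lambda X:np.concatenate([(proj(c,X)-uv).ravel() for c,uv in obs])
    r=least_squares(f,[.5,0,.05]);return r.x,r.fun
def onplane(c,uv,z):
    E=np.array(c["extrinsics"]);o=-E[:3,:3].T@E[:3,3]
    d=E[:3,:3].T@[(uv[0]-c["cx"])/c["fx"],(uv[1]-c["cy"])/c["fy"],1]
    return o+d*(z-o[2])/d[2]
def fit(obs,x0): # [(cam,local pts,pix)] -> x,y,z,yaw
    def W(x,L):
        s,k=np.sin(x[3]),np.cos(x[3]);return np.array(L)@np.array([[k,-s,0],[s,k,0],[0,0,1]]).T+x[:3]
    f=lambda x:np.concatenate([(proj(c,W(x,L))-np.array(p)).ravel() for c,L,p in obs])
    r=least_squares(f,x0);return r.x,r.fun
E
python3 - <<'E'
from h import *
T=camera_info("top");S=camera_info("side")
t1=lambda a:np.array(a)/6+[125,170]
t2=lambda a:np.array(a)/5+[325,155]
s1=lambda a:(np.array(a)-[302,0])*[110/495,44/198]+[240,175]
s2=lambda a:(np.array(a)-[302,200])*[175/495,140/396]+[145,245]
C=[[.075,.115,.012],[.075,-.115,.012],[-.075,-.115,.012],[-.075,.115,.012]]
top=(T,C,t1([[80,45],[738,82],[710,512],[38,472]]))
pt=(T,[[0,.085,.058],[0,-.085,.058]],t1([[112,238],[623,272]]))
sd=(S,[[0,.085,.058],[0,-.085,.058],[-.075,-.115,.012],[-.075,.115,.012]],s2([[473,431],[625,217],[768,283],[608,596]]))
for o in([top],[sd],[top,pt,sd]):
    x,f=fit(o,[.55,.1,0,0]);print(x,np.degrees(x[3]),f.round(1))
for a,b in(((112,238),(473,431)),((623,272),(625,217))): print("pin",*tri([(T,t1(a)),(S,s2(b))]))
x,f=tri([(T,t2((158.5,258))),(S,s1((540,24)))]);print("griptop",x,f)
L=[[.025,.102,.022],[.025,-.102,.022],[-.025,-.102,.022],[-.025,.102,.022]]
# image: up=+x, left=+y ; cover long axis along image vertical => yaw ~90
G=[[.008,.018,.06],[.008,-.018,.06],[-.008,-.018,.06],[-.008,.018,.06]]
tc=(T,[L[3],L[0],L[1],L[2]][:0] or [L[0],L[3],L[1],L[2]],t2([[110,25],[228,33],[65,515],[187,527]]))
for y0 in(np.pi/2,-np.pi/2):
    q=t2([[110,25],[228,33],[65,515],[187,527]])
    # yaw90: local +y ->world -x (down); local x->world +y(left). 
    LL=[[.025,-.102,.022],[-.025,-.102,.022],[.025,.102,.022],[-.025,.102,.022]] if y0>0 else [[-.025,.102,.022],[.025,.102,.022],[-.025,-.102,.022],[.025,-.102,.022]]
    if y0>0: LL=[[a,-b,c] for a,b,c in LL]
    x,f=fit([(T,LL,q)],[.55,-.2,0,y0]);print("cover",x,np.degrees(x[3]),f.round(1))
print([onplane(T,p,.022) for p in q])
for n,c,z in(("soap1",(179,103),.03),("soap2",(261,110),.03),("tub",(341,95),.07)):print(n,onplane(T,c,z))
E
```

```text
[ 0.5326  0.1608 -0.0062 -0.044 ] -2.5224913070351493 [ 0.2 -0.1  0.  -0.3 -0.3  0.2  0.1  0.3]
[ 0.5387  0.1483 -0.0117 -0.0478] -2.7390118214300445 [ 0.9 -1.6 -0.2  0.7 -0.4 -0.4 -0.3  1.3]
[ 0.5334  0.159  -0.0008 -0.0448] -2.565506892833692 [ 0.3 -1.1  0.7 -1.2  0.3 -0.3  0.2 -0.3 -0.4  0.   0.1 -0.7  0.2 -1.2
  0.2 -0.7  1.1 -1.5  0.6  3.6]
pin [0.5378 0.2438 0.0549] [-0.0228 -0.0701  0.0447  0.008 ]
pin [0.5293 0.0746 0.0561] [-0.1227 -0.4853  0.389   0.0599]
griptop [ 0.5483 -0.176   0.0604] [-0.0215 -0.1016  0.1076  0.015 ]
cover [ 0.5692 -0.1933 -0.1483  4.6248] 264.98377519822424 [ 21.9   7.6 -23.1   3.9  23.7  -3.3 -22.6  -7.9]
cover [ 0.5496 -0.1774 -0.01   -1.6595] -95.08368335641688 [-0.3 -0.3  0.2  0.4 -0.1 -0.1  0.2  0. ]
[array([ 0.6504, -0.1612,  0.022 ]), array([ 0.6475, -0.2094,  0.022 ]), array([ 0.4495, -0.1429,  0.022 ]), array([ 0.4454, -0.1915,  0.022 ])]
soap1 [0.7664 0.1886 0.03  ]
soap2 [0.7527 0.0173 0.03  ]
tub [ 0.7715 -0.1446  0.07  ]
```

Emit:
{"method": "servo_tool", "body": {"commands": [[128, [0, 0, 0], [0, 0, 0.112]], [128, [0, 0, 0], [0, 0, 0.112]], [128, [0, 0, 0], [0, 0, 0.112]], [128, [0, 0, 0], [0, 0, 0.113]], [128, [4, -1, 0], [0, 0, 0]], [128, [4, -1, 0], [0, 0, 0]], [128, [4, -2, 0], [0, 0, 0]], [128, [4, -2, 0], [0, 0, 0]]]}}

```text
time: 0.82
tcp_pos: [0.3846, -0.4776, 0.2383]
ee_rot: [[0.999, -0.045, -0.0], [-0.045, -0.999, 0.0], [-0.0, -0.0, -1.0]]
force: [0.4, -0.3, 0.8]
finger_gap: 0.0443
finger_force: 0.0
```

Emit:
{"method": "servo_tool", "body": {"commands": [[128, [0, -4, 0], [0, 0, 0]], [128, [0, -4, 0], [0, 0, 0]], [128, [0, -4, 0], [0, 0, 0]], [128, [0, -4, 0], [0, 0, 0]], [128, [0, -4, 0], [0, 0, 0]], [128, [0, -4, 0], [0, 0, 0]], [128, [0, -4, 0], [0, 0, 0]], [128, [0, -4, 0], [0, 0, 0]]]}}

```text
time: 1.48
tcp_pos: [0.397, -0.1565, 0.2385]
ee_rot: [[0.999, -0.045, -0.0], [-0.045, -0.999, 0.0], [-0.0, -0.0, -1.0]]
force: [1.3, -0.0, 0.3]
finger_gap: 0.0441
finger_force: 0.0
```

Emit:
{"method": "servo_tool", "body": {"commands": [[128, [0, -4, 0], [0, 0, 0]], [128, [0, -4, 0], [0, 0, 0]], [128, [0, -4, 0], [0, 0, 0]], [128, [0, -4, 0], [0, 0, 0]], [128, [0, -4, 0], [0, 0, 0]], [128, [0, -4, 0], [0, 0, 0]], [128, [0, -3, 0], [0, 0, 0]], [128, [0, 0, 0], [0, 0, 0]]]}}

```text
time: 2.15
tcp_pos: [0.4087, 0.1158, 0.2387]
ee_rot: [[0.999, -0.039, 0.0], [-0.039, -0.999, 0.002], [-0.0, -0.002, -1.0]]
force: [0.6, -1.4, 0.4]
finger_gap: 0.0439
finger_force: 0.0
```

Emit:
{"method": "servo_tool", "body": {"commands": [[128, [2.5, -2.5, 0], [0, 0, 0]], [128, [2.5, -2.2, 0], [0, 0, 0]], [128, [0, 0, 0], [0, 0, 0]], [128, [0, 0, 0], [0, 0, 0]], [128, [0, 0, 0], [0, 0, 0]], [128, [0, 0, 0], [0, 0, 0]], [128, [0, 0, 0], [0, 0, 0]], [128, [0, 0, 0], [0, 0, 0]]]}}

```text
time: 2.82
tcp_pos: [0.4612, 0.1554, 0.2391]
ee_rot: [[0.999, -0.045, 0.001], [-0.045, -0.999, -0.0], [0.001, -0.0, -1.0]]
force: [-0.1, 0.2, -0.1]
finger_gap: 0.0437
finger_force: 0.0
```

```bash
python3 - <<'E'
from h import *
W=camera_info("wrist");im=grab_frame("wrist");cv2.imwrite("pics/w1.png",im)
import json;json.dump({k:np.array(v).tolist() for k,v in W.items()},open("w1.json","w"))
k,s=np.cos(-.0448),np.sin(-.0448);R=np.array([[k,-s,0],[s,k,0],[0,0,1]])
for l in([0,.085,.058],[0,-.085,.058],[.04,.05,.052],[.04,-.05,.052]): print(l,proj(W,R@l+[.5334,.159,0]))
cv2.imwrite("pics/w1b.png",cv2.resize(im,(800,600),interpolation=cv2.INTER_CUBIC))
E
```

```text
[0, 0.085, 0.058] [[169.1256  99.5331]]
[0, -0.085, 0.058] [[367.2503  99.5636]]
[0.04, 0.05, 0.052] [[208.3418  49.5034]]
[0.04, -0.05, 0.052] [[327.6263  49.5107]]
```

View pics/w1b.png

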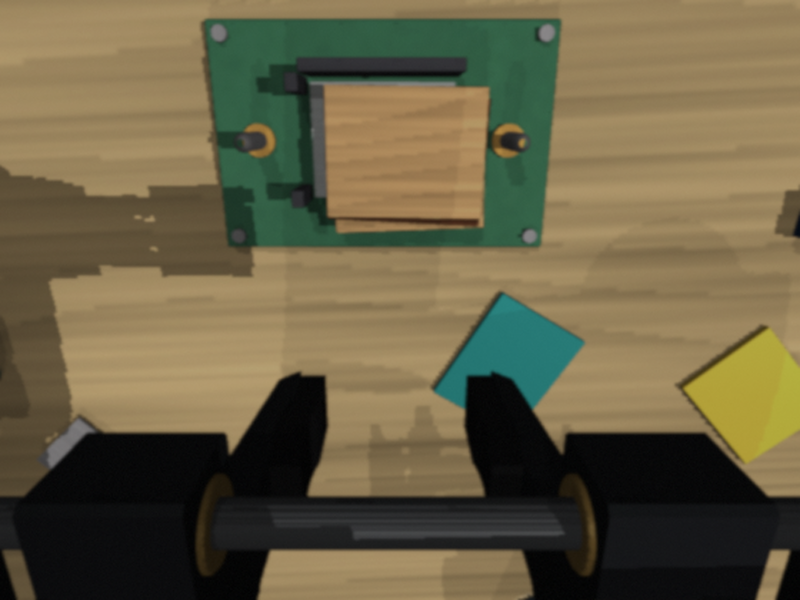

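Both pin tips in the wrist view are at about (170,100) and (365,100) in native pixels, against a prediction of (169,100) and (367,100). That is within about 1 mm, and the plate edges run along the image rows, so the jig pose is confirmed: (0.5334, 0.159), yaw -2.57°. Next I back off to the -x side and descend beside the stack.

Emit:
{"method": "servo_tool", "body": {"commands": [[128, [-1.6, -0.2, 0], [0, 0, 0]], [128, [0, 0, 3.6], [0, 0, 0]], [128, [0, 0, 3.6], [0, 0, 0]], [128, [0, 0, 3.6], [0, 0, 0]], [128, [0, 0, 3.6], [0, 0, 0]], [128, [0, 0, 3.6], [0, 0, 0]], [128, [0, 0, 3.4], [0, 0, 0]], [128, [0, 0, 0], [0, 0, 0]]]}}

```text
time: 3.53
tcp_pos: [0.44, 0.1578, 0.0189]
ee_rot: [[0.999, -0.045, -0.012], [-0.045, -0.999, -0.001], [-0.012, 0.002, -1.0]]
force: [-1.7, 0.1, -0.1]
finger_gap: 0.044
finger_force: 0.0
```

Emit:
{"method": "servo_tool", "body": {"commands": [[128, [0.3, 0, 0], [0, 0, 0]], [128, [0.3, 0, 0], [0, 0, 0]], [128, [0.3, 0, 0], [0, 0, 0]], [128, [0.3, 0, 0], [0, 0, 0]], [128, [0.3, 0, 0], [0, 0, 0]], [128, [0.3, 0, 0], [0, 0, 0]], [128, [0.3, 0, 0], [0, 0, 0]], [128, [0, 0, 0], [0, 0, 0]]]}}

```text
time: 4.2
tcp_pos: [0.4675, 0.1578, 0.0252]
ee_rot: [[0.999, -0.044, 0.001], [-0.044, -0.999, 0.0], [0.001, -0.0, -1.0]]
force: [0.5, -0.9, 0.4]
finger_gap: 0.0439
finger_force: 0.0
```

Emit:
{"method": "servo_tool", "body": {"commands": [[128, [0.2, 0, 0], [0, 0, 0]], [128, [0.2, 0, 0], [0, 0, 0]], [128, [0.2, 0, 0], [0, 0, 0]], [128, [0.2, 0, 0], [0, 0, 0]], [128, [0.2, 0, 0], [0, 0, 0]], [128, [0.2, 0, 0], [0, 0, 0]], [128, [0.1, 0, 0], [0, 0, 0]], [128, [0, 0, 0], [0, 0, 0]]]}}

```text
time: 4.87
tcp_pos: [0.4798, 0.1571, 0.0246]
ee_rot: [[0.999, -0.044, 0.0], [-0.044, -0.999, -0.0], [0.0, 0.0, -1.0]]
force: [-1.2, -1.1, 0.5]
finger_gap: 0.0438
finger_force: 0.2
```

Emit:
{"method": "servo_tool", "body": {"commands": [[128, [0.1, 0, 0], [0, 0, 0]], [128, [0.1, 0, 0], [0, 0, 0]], [128, [0.1, 0, 0], [0, 0, 0]], [128, [0.05, 0, 0], [0, 0, 0]], [128, [0.05, 0, 0], [0, 0, 0]], [128, [0, 0, 0], [0, 0, 0]], [128, [0, 0, 0], [0, 0, 0]], [128, [0, 0, 0], [0, 0, 0]]]}}

```text
time: 5.53
tcp_pos: [0.4825, 0.1571, 0.0245]
ee_rot: [[0.999, -0.044, -0.002], [-0.044, -0.999, -0.0], [-0.002, 0.0, -1.0]]
force: [-4.9, -0.9, 3.4]
finger_gap: 0.0437
finger_force: 3.0
```

Emit:
{"method": "servo_tool", "body": {"commands": [[128, [0.05, 0, 0], [0, 0, 0]], [128, [0, 0, 0], [0, 0, 0]], [128, [0.05, 0, 0], [0, 0, 0]], [128, [0, 0, 0], [0, 0, 0]], [128, [0, 0, 0], [0, 0, 0]], [128, [0, 0, 0], [0, 0, 0]], [128, [0, 0, 0], [0, 0, 0]], [128, [0, 0, 0], [0, 0, 0]]]}}

```text
time: 6.2
tcp_pos: [0.4824, 0.1571, 0.0242]
ee_rot: [[0.999, -0.044, -0.004], [-0.044, -0.999, -0.0], [-0.004, 0.0, -1.0]]
force: [-9.7, -0.2, 4.9]
finger_gap: 0.044
finger_force: 4.4
```

Emit:
{"method": "servo_tool", "body": {"commands": [[128, [-1.0, 0, 0], [0, 0, 0]], [128, [-1.5, 0, 0], [0, 0, 0]], [128, [0, 0, -3.5], [0, 0, 0]], [128, [0, 0, -3.5], [0, 0, 0]], [128, [0, 2.1, 0], [0, 0, -0.12]], [128, [0, 0, 0], [0, 0, -0.12]], [128, [0, 0, 0], [0, 0, -0.12]], [128, [0, 0, 0], [0, 0, -0.12]]]}}

```text
time: 6.87
tcp_pos: [0.4595, 0.1369, 0.0955]
ee_rot: [[0.904, 0.427, 0.003], [0.427, -0.904, 0.0], [0.003, 0.001, -1.0]]
force: [0.5, 0.2, -0.2]
finger_gap: 0.0439
finger_force: 0.0
```

Emit:
{"method": "servo_tool", "body": {"commands": [[128, [0, 0, 0], [0, 0, -0.12]], [128, [0, 0, 0], [0, 0, -0.12]], [128, [0, 0, 0], [0, 0, -0.12]], [128, [0, 0, 0], [0, 0, -0.12]], [128, [0, 0, 0], [0, 0, -0.12]], [128, [0, 0, 0], [0, 0, -0.12]], [128, [0, 0, 0], [0, 0, -0.12]], [128, [0, 0, 0], [0, 0, -0.12]]]}}

```text
time: 7.53
tcp_pos: [0.4592, 0.1372, 0.095]
ee_rot: [[0.168, 0.986, 0.002], [0.986, -0.168, 0.0], [0.001, 0.002, -1.0]]
force: [-0.2, -0.4, 0.6]
finger_gap: 0.0439
finger_force: 0.0
```

Emit:
{"method": "servo_tool", "body": {"commands": [[128, [0, 0, 0], [0, 0, -0.12]], [128, [0, 0, 0], [0, 0, -0.01]], [128, [-3, 3, 0], [0, 0, 0]], [128, [-3, 3, 0], [0, 0, 0]], [128, [0, 1, 0], [0, 0, 0]], [128, [0, 0, 0], [0, 0, 0]], [128, [0, 0, 0], [0, 0, 0]], [128, [0, 0, 0], [0, 0, 0]]]}}

```text
time: 8.2
tcp_pos: [0.5236, 0.076, 0.0943]
ee_rot: [[0.046, 0.999, -0.001], [0.999, -0.046, 0.0], [0.0, -0.001, -1.0]]
force: [0.1, 0.1, 0.1]
finger_gap: 0.0442
finger_force: 0.0
```

```bash
cat >> h.py <<'E'
J=np.array([.5334,.159]);YJ=-.0448
def rel(jx,jy,z):  # shift in tool axes (cm) to jig-frame point, plus yaw error of tool y/x
    s=read_state();k,q=np.cos(YJ),np.sin(YJ)
    t=np.r_[J+np.array([[k,-q],[q,k]])@[jx,jy],z]-s["tcp_pos"]
    R=s["ee_rot"];d=s["tcp_pos"][:2]-J
    print("tcp jig xy",np.array([[k,q],[-q,k]])@d,"shift cm",R.T@t*100,"tool x yaw vs jig deg",np.degrees(np.arctan2(R[1,0],R[0,0])-YJ),"q",s["q"])
E
python3 -c "
from h import *
rel(0,-.088,.0255)"
```

```text
tcp jig xy [-0.0061 -0.0834] shift cm [-0.4615  0.6201  6.8744] tool x yaw vs jig deg 89.95247724483451 q [ -4.619   14.9619 104.9986   0.0157  60.1188  -2.0125]
```

Emit:
{"method": "servo_tool", "body": {"commands": [[128, [-0.5, 0.6, 0], [0, 0, 0]], [128, [0, 0, 0], [0, 0, 0]], [128, [0, 0, 1.7], [0, 0, 0]], [128, [0, 0, 1.7], [0, 0, 0]], [128, [0, 0, 1.7], [0, 0, 0]], [128, [0, 0, 1.7], [0, 0, 0]], [128, [0, 0, 0], [0, 0, 0]], [128, [0, 0, 0], [0, 0, 0]]]}}

```text
time: 8.87
tcp_pos: [0.5296, 0.0703, 0.0261]
ee_rot: [[0.045, 0.999, -0.002], [0.999, -0.045, 0.0], [0.0, -0.002, -1.0]]
force: [0.1, -0.2, 0.6]
finger_gap: 0.0439
finger_force: 0.0
```

Emit:
{"method": "servo_tool", "body": {"commands": [[128, [0.3, 0, 0], [0, 0, 0]], [128, [0.3, 0, 0], [0, 0, 0]], [128, [0.3, 0, 0], [0, 0, 0]], [128, [0.2, 0, 0], [0, 0, 0]], [128, [0.2, 0, 0], [0, 0, 0]], [128, [0.2, 0, 0], [0, 0, 0]], [128, [0.2, 0, 0], [0, 0, 0]], [128, [0, 0, 0], [0, 0, 0]]]}}

```text
time: 9.53
tcp_pos: [0.5315, 0.0872, 0.0269]
ee_rot: [[0.045, 0.999, 0.0], [0.999, -0.045, 0.0], [0.0, 0.0, -1.0]]
force: [0.1, 0.9, 0.1]
finger_gap: 0.0436
finger_force: 0.0
```

Emit:
{"method": "servo_tool", "body": {"commands": [[128, [0.2, 0, 0], [0, 0, 0]], [128, [0.2, 0, 0], [0, 0, 0]], [128, [0.2, 0, 0], [0, 0, 0]], [128, [0.2, 0, 0], [0, 0, 0]], [128, [0.2, 0, 0], [0, 0, 0]], [128, [0.1, 0, 0], [0, 0, 0]], [128, [0.1, 0, 0], [0, 0, 0]], [128, [0, 0, 0], [0, 0, 0]]]}}

```text
time: 10.2
tcp_pos: [0.5318, 0.0991, 0.0266]
ee_rot: [[0.045, 0.999, -0.0], [0.999, -0.045, 0.0], [0.0, -0.0, -1.0]]
force: [-0.3, -0.1, 0.5]
finger_gap: 0.0439
finger_force: 0.0
```

Emit:
{"method": "servo_tool", "body": {"commands": [[128, [0.1, 0, 0], [0, 0, 0]], [128, [0.1, 0, 0], [0, 0, 0]], [128, [0.05, 0, 0], [0, 0, 0]], [128, [0.05, 0, 0], [0, 0, 0]], [128, [0, 0, 0], [0, 0, 0]], [128, [0, 0, 0], [0, 0, 0]], [128, [0, 0, 0], [0, 0, 0]], [128, [0, 0, 0], [0, 0, 0]]]}}

```text
time: 10.87
tcp_pos: [0.5319, 0.1002, 0.0266]
ee_rot: [[0.045, 0.999, -0.001], [0.999, -0.045, -0.002], [-0.002, -0.001, -1.0]]
force: [-1.3, -9.2, 1.6]
finger_gap: 0.044
finger_force: 4.6
```

Emit:
{"method": "servo_tool", "body": {"commands": [[128, [-0.8, 0, 0], [0, 0, 0]], [128, [-1.5, 0, 0], [0, 0, 0]], [128, [0, 0, -3], [0, 0, 0]], [128, [0, 0, -4], [0, 0, 0]], [128, [-1, 0, -4], [0, 0, 0]], [128, [-1, 0, -4], [0, 0, 0]], [128, [0, 0, 0], [0, 0, 0]], [128, [0, 0, 0], [0, 0, 0]]]}}

```text
time: 11.53
tcp_pos: [0.532, 0.0584, 0.1796]
ee_rot: [[0.046, 0.999, 0.006], [0.999, -0.046, -0.0], [0.0, 0.006, -1.0]]
force: [-0.2, -0.5, -1.3]
finger_gap: 0.0439
finger_force: 0.0
```

```bash
python3 - <<'E'
from h import *
W=camera_info("wrist");im=grab_frame("wrist");t=grab_frame("top");s=grab_frame("side")
k,q=np.cos(YJ),np.sin(YJ);R=np.array([[k,-q,0],[q,k,0],[0,0,1]])
P=[[0,.085,.058],[0,-.085,.058],[.04,.05,.048],[.04,-.05,.048],[-.04,-.05,.048],[-.04,.05,.048]]
u=proj(W,np.array(P)@R.T+np.r_[J,0]);print(u)
x0,y0=u.min(0)-25;x1,y1=u.max(0)+25
x0,y0,x1,y1=[int(v) for v in(max(x0,0),max(y0,0),min(x1,560),min(y1,420))]
f=min(400/(x1-x0),600/(y1-y0));print(x0,y0,f)
a=cv2.resize(im[y0:y1,x0:x1],None,fx=f,fy=f,interpolation=cv2.INTER_CUBIC)
b=cv2.resize(t[170:262,125:255],(398,282),interpolation=cv2.INTER_CUBIC)
c=cv2.resize(s[245:385,145:320],(398,318),interpolation=cv2.INTER_CUBIC)
m=np.zeros((600,800,3),np.uint8);m[:a.shape[0],:a.shape[1]]=a;m[:282,402:]=b;m[282:,402:]=c
cv2.imwrite("pics/m2.png",m)
E
```

```text
[[269.9926 -94.3806]
 [271.4531 179.7847]
 [331.0963 -22.856 ]
 [324.7642 130.9119]
 [217.7717 131.0415]
 [209.8061 -23.0045]]
184 0 2.3255813953488373
```

View pics/m2.png

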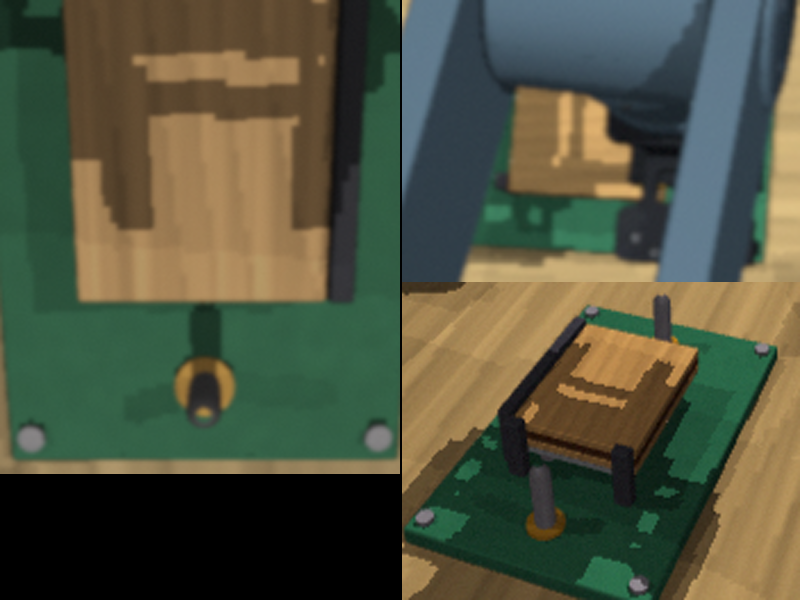

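All three lids look flush. In the wrist crop the top lid's edges fall within about 1 px of prediction (left 217.5, right 325, near edge 129 against 131), and the side view shows a clean, even stack. Now on to the cover.

Emit:
{"method": "servo_tool", "body": {"commands": [[0, [-3.9, 0.9, 0], [0, 0, 0]], [0, [-3.9, 0.9, 0], [0, 0, 0]], [0, [-3.9, 0.8, 0], [0, 0, 0]], [0, [-3.9, 0, 0], [0, 0, 0]], [0, [-3.9, 0, 0], [0, 0, 0]], [0, [-3.9, 0, 0], [0, 0, 0]], [0, [0, 0, 0], [0, 0, 0.12]], [0, [0, 0, 0], [0, 0, 0.12]]]}}

```text
time: 12.35
tcp_pos: [0.5442, -0.1778, 0.174]
ee_rot: [[0.29, 0.957, -0.004], [0.957, -0.29, 0.002], [0.001, -0.004, -1.0]]
force: [0.1, -0.1, 0.0]
finger_gap: 0.0881
finger_force: 0.0
```

Emit:
{"method": "servo_tool", "body": {"commands": [[0, [0, 0, 0], [0, 0, 0.12]], [0, [0, 0, 0], [0, 0, 0.12]], [0, [0, 0, 0], [0, 0, 0.12]], [0, [0, 0, 0], [0, 0, 0.12]], [0, [0, 0, 0], [0, 0, 0.12]], [0, [0, 0, 0], [0, 0, 0.12]], [0, [0, 0, 0], [0, 0, 0.12]], [0, [0, 0, 0], [0, 0, 0.12]]]}}

```text
time: 13.02
tcp_pos: [0.5445, -0.175, 0.1741]
ee_rot: [[0.949, 0.315, -0.004], [0.315, -0.949, 0.003], [-0.003, -0.004, -1.0]]
force: [-0.4, -0.0, 0.7]
finger_gap: 0.088
finger_force: 0.0
```

Emit:
{"method": "servo_tool", "body": {"commands": [[0, [0, 0, 0], [0, 0, 0.12]], [0, [0, 0, 0], [0, 0, 0.12]], [0, [0, 0, 0], [0, 0, 0.12]], [0, [0, 0, 0], [0, 0, 0.054]], [0, [0, 0, 0], [0, 0, 0]], [0, [0, 0, 0], [0, 0, 0]], [0, [0, 0, 0], [0, 0, 0]], [0, [0, 0, 0], [0, 0, 0]]]}}

```text
time: 13.68
tcp_pos: [0.5453, -0.1757, 0.176]
ee_rot: [[0.996, -0.087, -0.001], [-0.087, -0.996, 0.001], [-0.001, -0.001, -1.0]]
force: [-0.1, -0.0, 1.5]
finger_gap: 0.088
finger_force: 0.0
```

```bash
python3 - <<'E'
from h import *
s=read_state();W=camera_info("wrist");im=grab_frame("wrist");print(s["tcp_pos"],s["q"])
import json;json.dump({k:np.array(v).tolist() for k,v in W.items()},open("w3.json","w"))
g=np.array([.5483,-.176])
a=np.radians(-95.1);R=np.array([[np.cos(a),-np.sin(a),0],[np.sin(a),np.cos(a),0],[0,0,1]])
for l in([.008,.018,.06],[.008,-.018,.06],[-.008,-.018,.06],[-.008,.018,.06],[.025,.102,.022],[.025,-.102,.022],[-.025,-.102,.022],[-.025,.102,.022]):print(l,proj(W,R@l+np.r_[g,0]))
cv2.imwrite("pics/w3.png",cv2.resize(im,(800,600),interpolation=cv2.INTER_CUBIC))
E
```

```text
[ 0.5453 -0.1757  0.176 ] [-29.731   13.7573  95.6482   0.0033  70.6701  65.2388]
[0.008, 0.018, 0.06] [[287.0489 175.2018]]
[0.008, -0.018, 0.06] [[286.4914 221.0758]]
[-0.008, -0.018, 0.06] [[265.5963 221.0113]]
[-0.008, 0.018, 0.06] [[265.2448 175.1355]]
[0.025, 0.102, 0.022] [[309.5323  55.227 ]]
[0.025, -0.102, 0.022] [[302.6226 290.3826]]
[-0.025, -0.102, 0.022] [[249.3626 290.2144]]
[-0.025, 0.102, 0.022] [[243.5588  55.0349]]
```

View pics/w3.png

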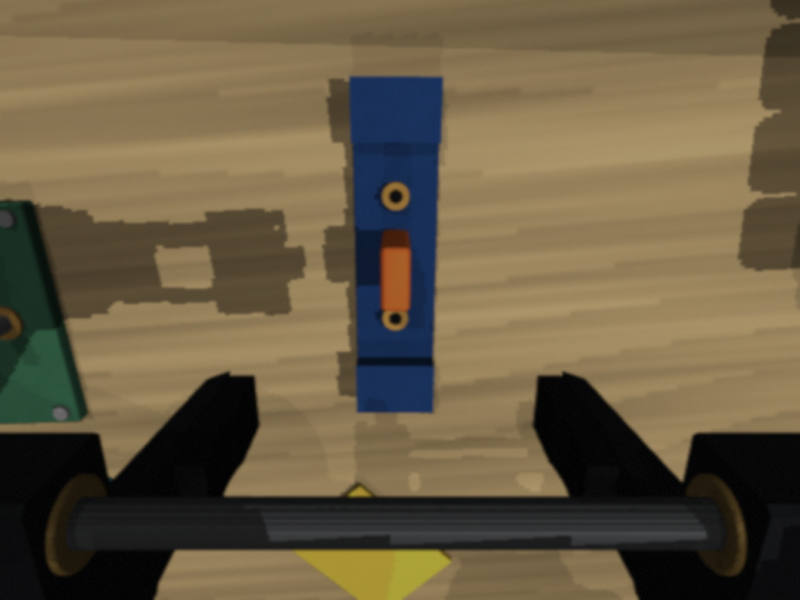

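The grip's top face in the wrist view spans native pixels (266.7–287, 173–218), against a prediction of (265.4–287, 175–221). The yaw is right and the grip is about 1.5 mm further in +x. Descending to grip it.

Emit:
{"method": "servo_tool", "body": {"commands": [[0, [0.4, 0, 3], [0, 0, 0]], [0, [0, 0, 4], [0, 0, 0]], [0, [0, 0, 4], [0, 0, 0]], [0, [0, 0, 3], [0, 0, 0]], [0, [0, 0, 1.8], [0, 0, 0]], [0, [0, 0, 0], [0, 0, 0]], [0, [0, 0, 0], [0, 0, 0]], [0, [0, 0, 0], [0, 0, 0]]]}}

```text
time: 14.4
tcp_pos: [0.5507, -0.177, 0.0202]
ee_rot: [[0.996, -0.088, 0.002], [-0.088, -0.996, -0.001], [0.002, 0.001, -1.0]]
force: [-0.4, 0.3, -0.1]
finger_gap: 0.088
finger_force: 0.0
```

Emit:
{"method": "servo_tool", "body": {"commands": [[255, [0, 0, 0], [0, 0, 0]], [255, [0, 0, 0], [0, 0, 0]], [255, [0, 0, 0], [0, 0, 0]], [255, [0, 0, 0], [0, 0, 0]], [255, [0, 0, 0], [0, 0, 0]], [255, [0, 0, 0], [0, 0, 0]], [255, [0, 0, 0], [0, 0, 0]], [255, [0, 0, 0], [0, 0, 0]]], "squeeze": 45}}

```text
time: 15.07
tcp_pos: [0.5495, -0.1763, 0.0187]
ee_rot: [[0.996, -0.088, -0.0], [-0.088, -0.996, 0.0], [-0.0, -0.0, -1.0]]
force: [0.6, -0.7, -0.3]
finger_gap: 0.0368
finger_force: 0.0
```

Emit:
{"method": "servo_tool", "body": {"commands": [[255, [0, 0, -1], [0, 0, 0]], [255, [0, 0, -3], [0, 0, 0]], [255, [0, 0, -4], [0, 0, 0]], [255, [0, 0, -3], [0, 0, 0]], [255, [0, 0, -1], [0, 0, 0]], [255, [0, 0, 0], [0, 0, 0]], [255, [0, 0, 0], [0, 0, 0]], [255, [0, 0, 0], [0, 0, 0]]]}}

```text
time: 15.73
tcp_pos: [0.5484, -0.1758, 0.1369]
ee_rot: [[0.996, -0.088, -0.003], [-0.088, -0.996, 0.001], [-0.003, -0.001, -1.0]]
force: [-0.3, 0.2, 0.7]
finger_gap: 0.0001
finger_force: 0.0
```

The fingers hadn't finished closing before the lift, so the grip was missed. I'll reopen and check the cover with image code.

Emit:
{"method": "servo_tool", "body": {"commands": [[0, [0, 0, -2], [0, 0, 0]], [0, [0, 0, -2], [0, 0, 0]], [0, [0, 0, 0], [0, 0, 0]], [0, [0, 0, 0], [0, 0, 0]], [0, [0, 0, 0], [0, 0, 0]], [0, [0, 0, 0], [0, 0, 0]], [0, [0, 0, 0], [0, 0, 0]], [0, [0, 0, 0], [0, 0, 0]]]}}

```text
time: 16.4
tcp_pos: [0.549, -0.1761, 0.1775]
ee_rot: [[0.996, -0.088, -0.002], [-0.088, -0.996, 0.001], [-0.002, -0.001, -1.0]]
force: [0.7, 0.4, 0.2]
finger_gap: 0.0516
finger_force: 0.0
```

```bash
python3 - <<'E'
from h import *
s=read_state();W=camera_info("wrist");im=grab_frame("wrist");print(s["tcp_pos"],s["finger_gap"])
h=cv2.cvtColor(im,cv2.COLOR_BGR2HSV)
for nm,lo,hi in(("blue",(105,120,40),(125,255,255)),("orange",(5,190,140),(14,255,255))):
    m=cv2.inRange(h,lo,hi);m[330:]=0
    n,l,st,ce=cv2.connectedComponentsWithStats(m);i=1+np.argmax(st[1:,4]);p=np.argwhere(l==i)[:,::-1].astype(np.float32)
    print(nm,st[i],cv2.minAreaRect(p)); 
    if nm=="orange":
        o=cv2.boxPoints(cv2.minAreaRect(p));print([onplane(W,q,.06) for q in o],onplane(W,o.mean(0),.06))
    else: print([onplane(W,q,.022) for q in cv2.boxPoints(cv2.minAreaRect(p))])
E
```

```text
[ 0.549  -0.1761  0.1775] 0.05156763764418576
blue [ 245   60   64  194 8949] ((276.5, 156.49998474121094), (62.99999237060547, 192.99996948242188), 0.0)
[array([ 0.4905, -0.1424,  0.022 ]), array([ 0.6523, -0.1612,  0.022 ]), array([ 0.6481, -0.2092,  0.022 ]), array([ 0.4855, -0.1994,  0.022 ])]
orange [268 178  18  44 768] ((276.5, 199.5), (43.0, 17.0), 90.0)
[array([ 0.5679, -0.1717,  0.06  ]), array([ 0.5668, -0.1843,  0.06  ]), array([ 0.5329, -0.1815,  0.06  ]), array([ 0.534 , -0.1685,  0.06  ])] [ 0.5507 -0.1765  0.06  ]
```

The cover hasn't moved; the grip is centred at (0.5505, -0.1765). I'll retry and allow more time for the fingers to close.

Emit:
{"method": "servo_tool", "body": {"commands": [[0, [0.1, 0, 1], [0, 0, 0]], [0, [0, 0, 4], [0, 0, 0]], [0, [0, 0, 4], [0, 0, 0]], [0, [0, 0, 4], [0, 0, 0]], [0, [0, 0, 3], [0, 0, 0]], [0, [0, 0, 0], [0, 0, 0]], [255, [0, 0, 0], [0, 0, 0]], [255, [0, 0, 0], [0, 0, 0]]]}}

```text
time: 17.12
tcp_pos: [0.5516, -0.177, 0.0201]
ee_rot: [[0.996, -0.088, 0.002], [-0.088, -0.996, -0.001], [0.002, 0.001, -1.0]]
force: [-0.8, -0.9, 1.7]
finger_gap: 0.0768
finger_force: 0.0
```

Emit:
{"method": "servo_tool", "body": {"commands": [[255, [0, 0, 0], [0, 0, 0]], [255, [0, 0, 0], [0, 0, 0]], [255, [0, 0, 0], [0, 0, 0]], [255, [0, 0, 0], [0, 0, 0]], [255, [0, 0, 0], [0, 0, 0]], [255, [0, 0, 0], [0, 0, 0]], [255, [0, 0, 0], [0, 0, 0]], [255, [0, 0, 0], [0, 0, 0]]]}}

```text
time: 17.78
tcp_pos: [0.5505, -0.1764, 0.0187]
ee_rot: [[0.996, -0.088, -0.0], [-0.088, -0.996, 0.0], [-0.0, -0.0, -1.0]]
force: [-0.5, -0.1, -0.3]
finger_gap: 0.0234
finger_force: 0.0
```

Emit:
{"method": "servo_tool", "body": {"commands": [[255, [0, 0, 0], [0, 0, 0]], [255, [0, 0, 0], [0, 0, 0]], [255, [0, 0, 0], [0, 0, 0]], [255, [0, 0, 0], [0, 0, 0]], [255, [0, 0, 0], [0, 0, 0]], [255, [0, 0, 0], [0, 0, 0]], [255, [0, 0, 0], [0, 0, 0]], [255, [0, 0, 0], [0, 0, 0]]]}}

```text
time: 18.45
tcp_pos: [0.5505, -0.1764, 0.0186]
ee_rot: [[0.996, -0.088, -0.0], [-0.088, -0.996, 0.0], [-0.0, -0.0, -1.0]]
force: [0.7, 1.1, 1.1]
finger_gap: 0.0158
finger_force: 45.0
```

Gripped: gap 15.8 mm, 45 N. Lift, then turn.

Emit:
{"method": "servo_tool", "body": {"commands": [[255, [0, 0, -1], [0, 0, 0]], [255, [0, 0, -2.5], [0, 0, 0]], [255, [0, 0, -3], [0, 0, 0]], [255, [0, 0, -3], [0, 0, 0]], [255, [0, 0, -1.5], [0, 0, 0]], [255, [0, 0, 0], [0, 0, -0.1]], [255, [0, 0, 0], [0, 0, -0.114]], [255, [0, 0, 0], [0, 0, -0.1]]]}}

```text
time: 19.12
tcp_pos: [0.5507, -0.1766, 0.1299]
ee_rot: [[0.973, 0.229, 0.001], [0.229, -0.973, -0.001], [0.001, 0.001, -1.0]]
force: [0.2, 0.0, -1.7]
finger_gap: 0.0156
finger_force: 45.0
```

Emit:
{"method": "servo_tool", "body": {"commands": [[255, [0, 0, 0], [0, 0, -0.1]], [255, [0, 0, 0], [0, 0, -0.1]], [255, [0, 0, 0], [0, 0, -0.1]], [255, [0, 0, 0], [0, 0, -0.1]], [255, [0, 0, 0], [0, 0, -0.1]], [255, [0, 0, 0], [0, 0, -0.1]], [255, [0, 0, 0], [0, 0, -0.1]], [255, [0, 0, 0], [0, 0, -0.1]]]}}

```text
time: 19.78
tcp_pos: [0.5503, -0.1765, 0.1291]
ee_rot: [[0.514, 0.858, -0.0], [0.858, -0.514, -0.0], [-0.0, -0.0, -1.0]]
force: [0.1, -0.2, -2.2]
finger_gap: 0.0158
finger_force: 45.0
```

Emit:
{"method": "servo_tool", "body": {"commands": [[255, [0, 0, 0], [0, 0, -0.1]], [255, [0, 0, 0], [0, 0, -0.1]], [255, [0, 0, 0], [0, 0, -0.1]], [255, [0, 0, 0], [0, 0, -0.1]], [255, [0, 0, 0], [0, 0, -0.1]], [255, [0, 0, 0], [0, 0, 0]], [255, [0, 0, 0], [0, 0, 0]], [255, [0, 0, 0], [0, 0, 0]]]}}

```text
time: 20.45
tcp_pos: [0.5505, -0.1765, 0.1289]
ee_rot: [[0.048, 0.999, 0.0], [0.999, -0.048, -0.0], [-0.0, 0.0, -1.0]]
force: [-0.5, 0.0, -1.9]
finger_gap: 0.0154
finger_force: 45.0
```

```bash
sed -i 's/J=np.array(\[.5334,.159\])/J=np.array([.5327,.1597])/' h.py; python3 -c "
from h import *
rel(0,0,.135);s=read_state();print(s['tcp_pos'],s['finger_gap'],s['finger_force'],s['force'])"
```

```text
tcp jig xy [ 0.0328 -0.335 ] shift cm [33.4942 -3.3844 -0.612 ] tool x yaw vs jig deg 89.8244463942696 q [-29.5312  17.6466  96.7787  -0.0044  65.5719 -26.7869]
[ 0.5505 -0.1765  0.1289] 0.01537958993567776 44.95471314468887 [-0.4837  0.01   -1.8696]
```

Emit:
{"method": "servo_tool", "body": {"commands": [[255, [2, -0.5, 0], [0, 0, 0]], [255, [3, -0.5, 0], [0, 0, 0]], [255, [4, -0.5, 0], [0, 0, 0]], [255, [4, -0.5, 0], [0, 0, 0]], [255, [4, -0.5, 0], [0, 0, 0]], [255, [4, -0.5, 0], [0, 0, 0]], [255, [4, -0.4, 0], [0, 0, 0]], [255, [4, 0, 0], [0, 0, 0]]]}}

```text
time: 21.12
tcp_pos: [0.5286, 0.1166, 0.1289]
ee_rot: [[0.047, 0.999, -0.0], [0.999, -0.047, -0.0], [-0.0, -0.0, -1.0]]
force: [0.9, -0.9, -2.3]
finger_gap: 0.0157
finger_force: 45.0
```

Emit:
{"method": "servo_tool", "body": {"commands": [[255, [3, 0, 0], [0, 0, 0]], [255, [1.5, 0, 0], [0, 0, 0]], [255, [0, 0, 0], [0, 0, 0]], [255, [0, 0, 0], [0, 0, 0]], [255, [0, 0, 0], [0, 0, 0]], [255, [0, 0, 0], [0, 0, 0]], [255, [0, 0, 0], [0, 0, 0]], [255, [0, 0, 0], [0, 0, 0]]]}}

```text
time: 21.78
tcp_pos: [0.5318, 0.1587, 0.1287]
ee_rot: [[0.047, 0.999, -0.0], [0.999, -0.047, -0.0], [-0.0, -0.0, -1.0]]
force: [0.2, -0.2, -2.5]
finger_gap: 0.0156
finger_force: 45.0
```

```bash
python3 - <<'E'
from h import *
rel(0,0,.085);s=read_state();print(s['tcp_pos'],s['finger_gap'],s['force'])
im=grab_frame("wrist");sd=grab_frame("side")
m=np.zeros((600,800,3),np.uint8)
m[:300,:400]=cv2.resize(im,(400,300),interpolation=cv2.INTER_AREA)
c=sd[210:390,130:330];m[:360,400:]=cv2.resize(c,(400,360),interpolation=cv2.INTER_CUBIC)
cv2.imwrite("pics/m4.png",m)
E
```

```text
tcp jig xy [-0.0008 -0.0011] shift cm [0.1083 0.0831 4.3745] tool x yaw vs jig deg 89.878199987094 q [  4.3594  14.9802 100.2281  -0.0047  64.7939   7.05  ]
[0.5318 0.1587 0.1287] 0.01564214337348882 [ 0.2317 -0.1521 -2.4896]
```

View pics/m4.png

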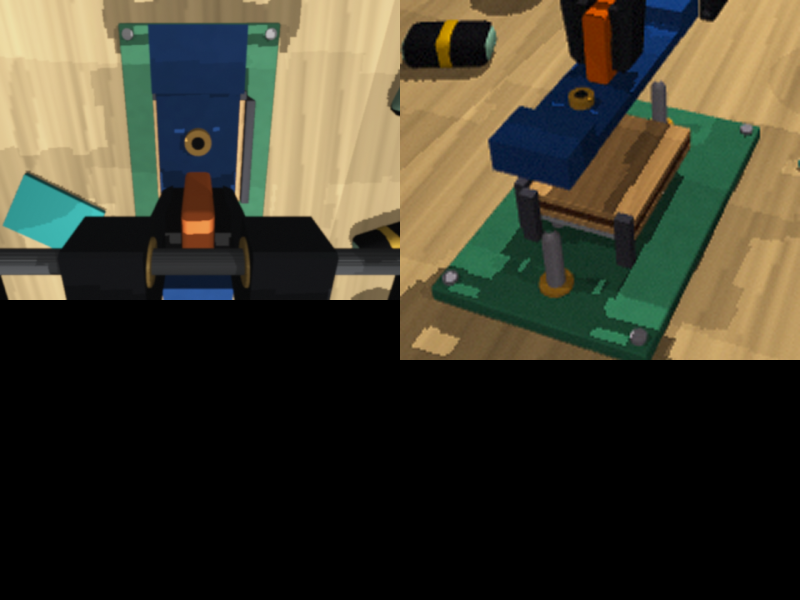

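The wrist view shows the cover parallel to the jig plate and centred over it. The side view shows the stack square and both pins clear below the lugs. Lowering.

Emit:
{"method": "servo_tool", "body": {"commands": [[255, [0.1, 0.1, 1], [0, 0, 0]], [255, [0, 0, 1.4], [0, 0, 0]], [255, [0, 0, 1.2], [0, 0, 0]], [255, [0, 0, 0.8], [0, 0, 0]], [255, [0, 0, 0.3], [0, 0, 0]], [255, [0, 0, 0], [0, 0, 0]], [255, [0, 0, 0], [0, 0, 0]], [255, [0, 0, 0], [0, 0, 0]]]}}

```text
time: 22.55
tcp_pos: [0.5333, 0.1607, 0.0823]
ee_rot: [[0.045, 0.999, 0.001], [0.999, -0.045, 0.0], [0.0, 0.001, -1.0]]
force: [-0.1, -0.7, -3.0]
finger_gap: 0.0155
finger_force: 45.0
```

Emit:
{"method": "servo_tool", "body": {"commands": [[255, [0, 0, 0.2], [0, 0, 0]], [255, [0, 0, 0.2], [0, 0, 0]], [255, [0, 0, 0.2], [0, 0, 0]], [255, [0, 0, 0.2], [0, 0, 0]], [255, [0, 0, 0], [0, 0, 0]], [255, [0, 0, 0], [0, 0, 0]], [255, [0, 0, 0], [0, 0, 0]], [255, [0, 0, 0], [0, 0, 0]]]}}

```text
time: 23.22
tcp_pos: [0.5328, 0.1607, 0.0738]
ee_rot: [[0.045, 0.999, 0.0], [0.999, -0.045, 0.0], [0.0, 0.0, -1.0]]
force: [0.7, 0.2, -2.1]
finger_gap: 0.0159
finger_force: 45.0
```

Emit:
{"method": "servo_tool", "body": {"commands": [[255, [0, 0, 0.2], [0, 0, 0]], [255, [0, 0, 0.2], [0, 0, 0]], [255, [0, 0, 0.2], [0, 0, 0]], [255, [0, 0, 0.1], [0, 0, 0]], [255, [0, 0, 0.1], [0, 0, 0]], [255, [0, 0, 0], [0, 0, 0]], [255, [0, 0, 0], [0, 0, 0]], [255, [0, 0, 0], [0, 0, 0]]]}}

```text
time: 23.88
tcp_pos: [0.5325, 0.1606, 0.0659]
ee_rot: [[0.045, 0.999, -0.0], [0.999, -0.045, -0.0], [-0.0, -0.0, -1.0]]
force: [-3.7, -1.4, 3.4]
finger_gap: 0.0157
finger_force: 45.0
```

Emit:
{"method": "servo_tool", "body": {"commands": [[255, [0, 0, 0.15], [0, 0, 0]], [255, [0, 0, 0.15], [0, 0, 0]], [255, [0, 0, 0.15], [0, 0, 0]], [255, [0, 0, 0.15], [0, 0, 0]], [255, [0, 0, 0], [0, 0, 0]], [255, [0, 0, 0], [0, 0, 0]], [255, [0, 0, 0], [0, 0, 0]], [255, [0, 0, 0], [0, 0, 0]]]}}

```text
time: 24.55
tcp_pos: [0.5327, 0.1607, 0.0602]
ee_rot: [[0.045, 0.999, -0.0], [0.999, -0.045, -0.0], [-0.0, -0.0, -1.0]]
force: [-5.4, -1.4, 7.3]
finger_gap: 0.0155
finger_force: 45.0
```

Emit:
{"method": "servo_tool", "body": {"commands": [[255, [0, -0.05, 0], [0, 0, 0]], [255, [-0.02, -0.05, 0], [0, 0, 0]], [255, [0, 0, 0.1], [0, 0, 0]], [255, [0, 0, 0.1], [0, 0, 0]], [255, [0, 0, 0.1], [0, 0, 0]], [255, [0, 0, 0.1], [0, 0, 0]], [255, [0, 0, 0], [0, 0, 0]], [255, [0, 0, 0], [0, 0, 0]]]}}

```text
time: 25.22
tcp_pos: [0.5328, 0.1607, 0.0585]
ee_rot: [[0.045, 0.999, 0.002], [0.999, -0.045, -0.0], [0.0, 0.002, -1.0]]
force: [-9.2, -1.7, 23.1]
finger_gap: 0.0159
finger_force: 45.0
```

Emit:
{"method": "servo_tool", "body": {"commands": [[255, [0, 0, 0.05], [0, 0, 0]], [255, [0, 0, 0], [0, 0, 0]], [255, [0, 0, 0], [0, 0, 0]], [255, [0, 0, 0], [0, 0, 0]], [255, [0, 0, 0], [0, 0, 0]], [255, [0, 0, 0], [0, 0, 0]], [255, [0, 0, 0], [0, 0, 0]], [255, [0, 0, 0], [0, 0, 0]]]}}

```text
time: 25.88
tcp_pos: [0.5328, 0.1607, 0.0585]
ee_rot: [[0.045, 0.999, 0.002], [0.999, -0.045, -0.0], [0.0, 0.002, -1.0]]
force: [-12.3, -2.1, 27.7]
finger_gap: 0.0157
finger_force: 45.0
```

Emit:
{"method": "servo_tool", "body": {"commands": [[255, [0, -0.1, -0.05], [0, 0, 0]], [255, [0, 0, 0], [0, 0, 0]], [255, [0, 0, 0], [0, 0, 0]], [255, [0, 0, 0], [0, 0, 0]], [255, [0, 0, 0], [0, 0, 0]], [255, [0, 0, 0], [0, 0, 0]], [255, [0, 0, 0], [0, 0, 0]], [255, [0, 0, 0], [0, 0, 0]]]}}

```text
time: 26.55
tcp_pos: [0.5327, 0.1607, 0.0585]
ee_rot: [[0.045, 0.999, 0.004], [0.999, -0.045, 0.0], [0.0, 0.004, -1.0]]
force: [-6.0, -1.2, 20.1]
finger_gap: 0.0157
finger_force: 45.0
```

```bash
python3 - <<'E'
from h import *
s=read_state();print(s['tcp_pos'],s['finger_gap'],s['finger_force'],s['force'],s['wrist_torque'],s['joint_vel'])
im=grab_frame("wrist");sd=grab_frame("side")
m=np.zeros((600,800,3),np.uint8)
m[:300,:400]=cv2.resize(im,(400,300),interpolation=cv2.INTER_AREA)
c=sd[225:390,145:310];m[:400,400:]=cv2.resize(c,(400,400),interpolation=cv2.INTER_CUBIC)
cv2.imwrite("pics/m5.png",m)
E
```

```text
[0.5327 0.1607 0.0585] 0.015656418740258794 44.99150624458707 [-6.0412 -1.2382 20.0627] [-0.3043  1.1429 -0.0048] [-0.0134  0.1502  0.0345  0.0682 -0.0498  0.0591]
```

View pics/m5.png

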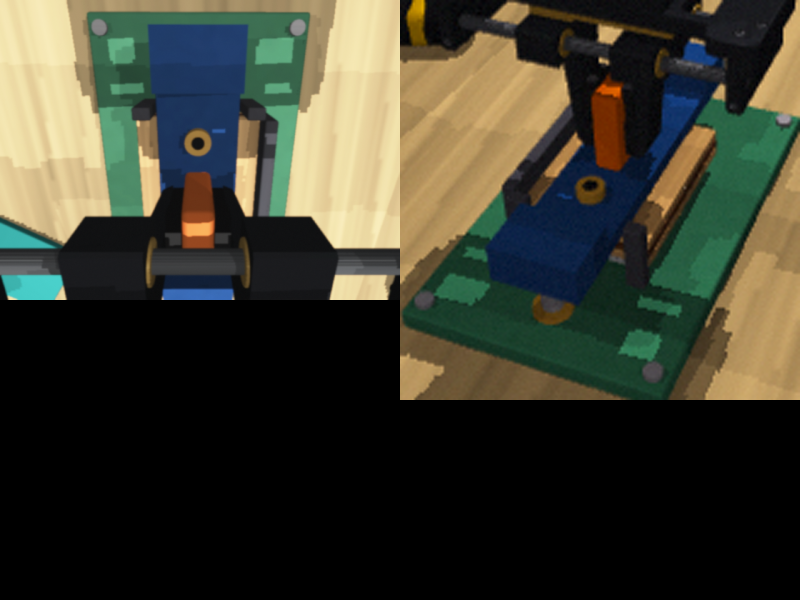

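The cover is down over both pins: only the pin collar shows below the lug in the side view. It sits level on the stack, with the bed at its stop (underside about 40 mm, 20 N push, 45 N grip). Handing in.

```bash
python3 -c "
from workcell import job_done
print(job_done())"
```

```text
the job is handed in; nothing more can be done
None
```

The job is handed in, but no verdict came back: all three lids look square against the fence and stops, the cover is on both pins with the bed at its stop (20 N push, 45 N grip, still held), and I made no contact with the soap bars or tub.

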